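# Gauge a slide carrier across, turn it, gauge it lengthwise

### The arm

A 6-joint arm with a two-finger parallel gripper is mounted at the origin on the work surface. World frame = base frame: x ahead of the robot, y to its left, z up, the work surface at z = 0. Lengths are in mm, angles in rad, forces in N, time in s.
With the tool pointing down it reaches from about 275 to 750 mm from the base axis. Payload 10.2 kg.
Tool frame: the origin (TCP) lies midway between the tips of the shut fingers; the grasp point (between the pads) lies 19 mm behind it; z points along the fingers, y is the line along which they close (so a half turn about z gives the same grasp; the last joint's range is limited). The gripper opens to 85 mm and grips with 20 to 120 N. Pads are 22 mm wide; open, the fingers measure 114 mm over their backs; the gripper's body (76 mm by 85 mm) begins 54 mm behind the grasp point. The pads swing forward as they close: fully open they stand 13 mm farther back than shut.
Start: joints at [-1.331, 0.313, 1.498, -0, 1.331, -0.223], TCP at [234.378, -469.785, 191.894] pointing down, gripper open.
Joint ranges: [-2.94, 2.94], [-0.97, 2.17], [0.19, 2.56], [-1.23, 4.37], [0.02, 3.11], [-2.88, 2.88]. Speed limits (rad/s): [2.39, 2.39, 3.01, 3.14, 3.14, 3.14].

### API

Orientations are given as a unit quaternion [w, x, y, z].
In Python, from rig import ctrl gives the robot as it stands.
- The arm moves only by the tool arm_command, never from a script. Its argument "increments" is a list of rows, each an object with "dr": the turn, a rotation vector about the tool's x, y, z in units of pi/4 rad (1.0 is pi/4 rad), a list of three; "offset": the shift along the tool's x, y, z in units of 120 mm (1.0 is 120 mm), a list of three; "hand": the opening, from -1 (shut) to 1 (fully open). A call has 1 to 8 rows; each row shifts and turns the commanded pose from where the row before left it, along the tool's axes as they then stand; what a row does not reach is not made up. A row lasts 1/10 s, in which the tool goes at most 50 mm and 8.59 degrees, less where a joint would pass 70% of its speed; a pose out of reach is approached as far as the arm can. A call with a number of a shift or a turn outside -1 to 1 is refused whole. A call with a gripper value outside its range is refused whole. The fingers move at their own pace and stop on an object; "grip_force" is the grip in N (left out, the last holds). Time passes only in rows, so rows that do not move let the fingers close. It gives the time, the measured TCP pose, the force, the opening and the grip force at its end, in the units of the state.
- ctrl.sense(): the state, without advancing time (a new reading comes with each control period).
- ctrl.capture(name): name is "side" or "top" or "wrist"; returns the picture (384x512x3 uint8, red, green, blue); there is no depth.
- ctrl.camera_info(name): a dict with "K" (3x3 intrinsics, pixels), "dist" ([k1, k2, p1, p2, k3] as OpenCV has them; the pictures are not rectified), "R" (3x3) and "t" (3): a world point X has camera coordinates R X + t. Camera axes: x right, y down, z forward; pixel columns grow to the right and rows downward; lengths in mm; the calibration is good to about 2 mm. A picture is of the moment at which its call begins: read the wrist's pose just before it. camera_info takes no time and is no camera call; for the wrist camera it gives the pose at the moment of the call.
- ctrl.finish_job(): hands the job in; it is judged then, once.
The state is a dict: "time_s": time; "joints": joint angles; "dq": joint speeds; "tau": joint torques, N m; "eef_pos": TCP position; "ee_rot": TCP orientation; "force": force on the tool from outside, world axes, zero at the start; "wrist_torque": the same for the moment, N m; "grip_width": opening from 0.0 (shut) to 1.0 (fully open); "grip_force": force on a finger pad.
Only numpy, scipy, OpenCV 4.12 (cv2) and the standard library are available. Lean on these libraries where they do the work, as an engineer would, in place of code of your own. Each camera call takes 0.05 s, during which the arm holds its last target. There are 200 camera calls.

### The job

Check the aluminium slide carrier in the length gauge: first close the jaw so that the carrier is nipped squarely across its width, a long side flush on the fixed stop bar. Then open the jaw, turn the carrier a quarter turn and close the jaw again so that it is left nipped squarely along its length, an end flush on the bar and roughly mid-bar. Keep the carrier down on the gauge's bed throughout, and leave the other things on the bench where they are.

Things in the scene. Friction and masses are not known exactly. Their poses are not given: they have to be found in the camera images.
- gauge: Fixed length gauge: black bed 180 (x) by 330 (y) mm, y -155 to +175, top at z = 12 mm. Origin at bench level, z up. Steel stop bar across the bed: 130 mm along x, 22 mm thick, inner face at y = +85 mm looking to -y, top z = 36 mm; behind it a dial 52 mm across (centre y = +141, top z = 33). A sliding jaw on the -y side moves along y; the carrier goes between bar and jaw.
- jaw (a joint): Gauge's sliding jaw, m: 0 = fully open (160 mm between jaw and bar), grows to 0.095 as it moves to the gauge's +y; opening = 0.160 minus this. The carrier is nipped at 0.084 across its width, at 0.050 along its length. About 3 N of friction; stays where left.
- jaw_post (a point): Point on the axis of the jaw's upright post, 58 mm above the bench (at gauge x 0, y = -90 mm + joint value). Post: 14 mm diameter, z = 36 to 80 mm, at the jaw's middle. The jaw is a steel bar 130 (gauge x) by 30 mm (gauge y), top z = 36 mm; its flat inner face is 15 mm to the +y side of the post's axis. Push the post either way, or pinch it.
- carrier: Loose aluminium frame 110 (its x) by 76 (y) by 14 mm, 0.2 kg, through window 72 (x) by 40 mm (y); rails 18 mm (long sides), 19 mm (ends). Origin: centre of underside, z up. Same after a half turn. Starts on the bed, askew, long sides nearly parallel to the bar. Corners are 67 mm from its centre: to turn it, have the jaw fully open and the carrier about midway.
- eyepiece: Bystander: black microscope eyepiece standing up, 40 mm across, 48 mm high; origin at its underside. Leave alone.
- oil: Bystander: small amber oil bottle, 28 mm across, 55 mm high; origin at its underside. Leave alone.
- lens_cap: Bystander: flat grey lens cap, 44 mm across, 12 mm high; origin at its underside. Leave alone.
- dish: Bystander: shallow glass dish, 90 mm across, 16 mm high; origin at its underside. Leave alone.
- driver: Bystander: screwdriver 150 mm long, lying down. Leave alone.
- slide_box: Bystander: grey box 85 by 100 by 35 mm; origin at its underside. Leave alone.
- wash: Bystander: white bottle, 60 mm across, 130 mm high; origin at its underside. Leave alone.
Not all that is in view belongs to the job. Leave any brown or yellow look-alike of the carrier alone.

How it is judged:
By the outcome, as a careful person would: the job done as asked, in the order asked, and still so for the second after the job is handed in, with the robot touching nothing.
It also fails if it takes over 72 s, if anything falls off the work surface, if the arm or the gripper's body presses on something with over 40 N, if the wrist force passes 120 N, or if a joint passes its speed limit or range.

## Working session

There is one attempt and no reset: what is moved stays moved. The work goes in short steps, Python scripts to look and compute and a tool call to move; the robot and the scene stay as the last step left them, time stands still between calls to the robot, and variables do not carry over. Pictures are saved under pics/ and viewed, at most 10 in all, crops included, and the job is handed in when it is done.

Besides the shell and the picture viewer there is one more tool, called after "Call:" as name([rows], argument=value, ...), one row to a line, values as JSON. arm_command: Moves the arm, as the interface text tells. Shifts and turns lie within -1 to 1; 1 stands for 120 mm of shift or pi/4 rad of turn. Its arguments: {"type":"object","properties":{"increments":{"type":"array"},"grip_force":{"type":"number"}},"required":["increments"]}

```bash
mkdir -p pics; ls; cat > h.py <<'E'
import numpy as np, cv2
from rig import ctrl
def snap(n,f):
    im=ctrl.capture(n); ci=ctrl.camera_info(n); cv2.imwrite('pics/'+f,cv2.cvtColor(im,cv2.COLOR_RGB2BGR)); return im,ci
def ray(ci,px):
    p=cv2.undistortPoints(np.array(px,float).reshape(-1,1,2),np.array(ci['K'],float),np.array(ci['dist'],float)).reshape(-1,2)
    R=np.array(ci['R']);t=np.array(ci['t'])
    return -R.T@t, np.c_[p,np.ones(len(p))]@R
def onz(ci,px,z):
    c,d=ray(ci,px); return c+d*((z-c[2])/d[:,2])[:,None]
def proj(ci,X):
    R=np.array(ci['R'],float); return cv2.projectPoints(np.array(X,float).reshape(-1,3),cv2.Rodrigues(R)[0],np.array(ci['t'],float),np.array(ci['K'],float),np.array(ci['dist'],float))[0].reshape(-1,2)
E
python3 - <<'E'
from h import *
s=ctrl.sense(); print(s['time_s'],s['eef_pos'],s['ee_rot'],s['grip_width'])
a,ci=snap('top','top0.png'); b,c2=snap('side','side0.png')
for c in (ci,c2): print(np.round(c['K'],1).tolist(), (-np.array(c['R']).T@np.array(c['t'])).round(), np.array(c['R']).round(2).tolist())
E
```

```text
pics
0.0 [ 234.29490262 -469.47340484  191.33338613] [-6.62676574e-04  9.73350220e-01  2.29322719e-01  9.63642093e-06] 1.001829142424455
[[392.4, 0.0, 253.6], [0.0, 392.4, 185.8], [0.0, 0.0, 1.0]] [ 333.    8. 1131.] [[0.01, -1.0, 0.01], [-0.98, -0.01, -0.19], [0.19, -0.01, -0.98]]
[[397.9, 0.0, 256.6], [0.0, 397.9, 184.6], [0.0, 0.0, 1.0]] [323. 772. 816.] [[-0.97, -0.23, -0.01], [-0.15, 0.68, -0.72], [0.17, -0.7, -0.7]]
```

View pics/top0.png

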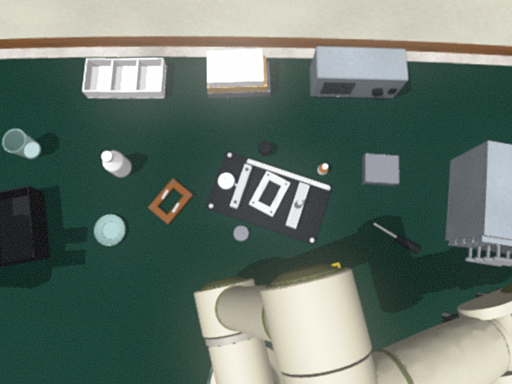

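View pics/side0.png

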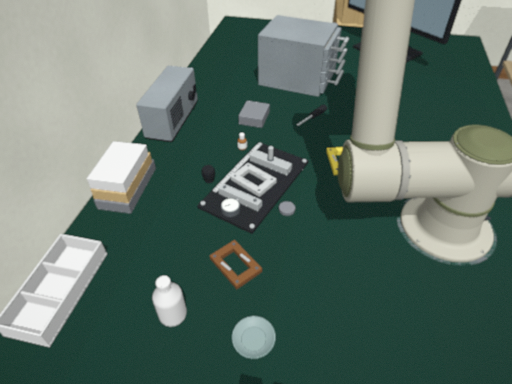

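The top view shows the gauge around (270,195). The dial is at (227,181), the bar at (241,185), the carrier at (269,193) and the jaw with its post at (299,204). The lens cap (241,233), eyepiece (265,147) and oil bottle (323,168) stand close by. The brown look-alike is at (170,200). The side view agrees: post at (270,152), carrier at (253,179).

```bash
python3 - <<'E'
from h import *
ci=ctrl.camera_info('top'); c2=ctrl.camera_info('side')
print('dial',onz(ci,[[227,181]],33),onz(c2,[[230,208]],33)); print('carr',onz(ci,[[269,193]],26),onz(c2,[[253,179]],26)); print('jaw',onz(ci,[[298,205]],36),'post',onz(ci,[[299,203]],80),onz(c2,[[270,148]],80))
print('oil, eyep, cap',onz(ci,[[323,168],[265,147],[241,233]],30))
w=ctrl.camera_info('wrist');s=ctrl.sense()
from scipy.spatial.transform import Rotation as Ro
q=s['ee_rot'];T=Ro.from_quat([*q[1:],q[0]]).as_matrix();print(T.round(3))
R=np.array(w['R']);print('cam in tool',T.T@(-R.T@w['t']-s['eef_pos']),(R@T).round(2),w['K'][0][0])
E
```

```text
dial [[562.98090088  77.15006051  33.        ]] [[561.67585608  91.19645356  33.        ]]
carr [[530.65031463 -43.31555609  26.        ]] [[529.944849   -38.83485693  26.        ]]
jaw [[ 495.29057648 -124.85326359   36.        ]] post [[ 494.29133573 -122.31339534   80.        ]] [[ 498.02068078 -122.91971155   80.        ]]
oil, eyep, cap [[ 605.09882114 -199.67747129   30.        ]
 [ 666.22161448  -31.28021364   30.        ]
 [ 415.48637887   34.98547906   30.        ]]
[[ 0.895  0.446 -0.   ]
 [ 0.446 -0.895  0.001]
 [ 0.    -0.001 -1.   ]]
cam in tool [  74.25600411   -0.50140795 -181.90472006] [[ 0.    1.   -0.  ]
 [-0.96  0.   -0.29]
 [-0.29  0.    0.96]] 267.34437793059436
```

Call:
arm_command([
  {"dr": [0,0,0],"offset": [0.236,-0.129,0],"hand": 1},
  {"dr": [0,0,0],"offset": [0.236,-0.129,0],"hand": 1},
  {"dr": [0,0,0],"offset": [0.236,-0.129,0],"hand": 1},
  {"dr": [0,0,0],"offset": [0.236,-0.129,0],"hand": 1},
  {"dr": [0,0,0],"offset": [0.236,-0.129,0],"hand": 1},
  {"dr": [0,0,0],"offset": [0.236,-0.129,0],"hand": 1},
  {"dr": [0,0,0],"offset": [0.236,-0.129,0],"hand": 1},
  {"dr": [0,0,0],"offset": [0.236,-0.129,0],"hand": 1},
])

```text
time_s: 0.9
eef_pos: [382.3, -256.5, 191.7]
ee_rot: [-0.0, 0.973, 0.229, -0.0]
force: [0.0, 0.7, 0.5]
grip_width: 1.003
grip_force: 0.0
```

Call:
arm_command([
  {"dr": [0,0,0],"offset": [0.236,-0.129,0],"hand": 1},
  {"dr": [0,0,0],"offset": [0.236,-0.129,0],"hand": 1},
  {"dr": [0,0,0],"offset": [0.236,-0.129,0],"hand": 1},
  {"dr": [0,0,0],"offset": [0.236,-0.129,0],"hand": 1},
  {"dr": [0,0,0],"offset": [0.236,-0.129,0],"hand": 1},
  {"dr": [0,0,0],"offset": [0.236,-0.129,0],"hand": 1},
  {"dr": [0,0,0],"offset": [0.236,-0.129,0],"hand": 1},
  {"dr": [0,0,0.15],"offset": [0,0,0],"hand": 1},
])

```text
time_s: 1.7
eef_pos: [511.9, -69.6, 191.4]
ee_rot: [-0.0, 0.985, 0.173, -0.0]
force: [-0.4, -0.2, -0.6]
grip_width: 1.0
grip_force: 0.0
```

```bash
python3 - <<'E'
from h import *
a,w=snap('wrist','w1.png'); s=ctrl.sense(); print(s['time_s'],s['eef_pos'],s['dq'].round(3) if hasattr(s['dq'],'round') else s['dq'])
E
```

```text
1.75 [511.21685881 -70.84515269 191.39635504] [-0.04  -0.014  0.016 -0.007 -0.001 -0.227]
```

View pics/w1.png

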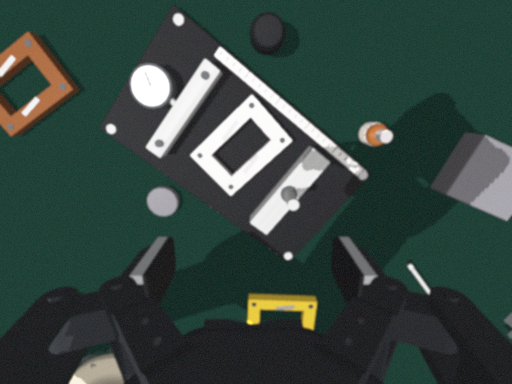

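The wrist view shows the gauge turned about -20° in world. The dial is at (152,86), the bar runs (210,65)–(155,150), and the carrier has corners at (252,97), (291,140), (232,192), (192,155). The jaw is at (290,190) with its post at (292,200), and a white scale strip runs along the +x edge.

```bash
cat >> h.py <<'E'
def quads(im):
    g=cv2.cvtColor(im,cv2.COLOR_RGB2HSV); m=((g[...,2]>150)&(g[...,1]<60)).astype(np.uint8)
    m=cv2.morphologyEx(m,cv2.MORPH_OPEN,np.ones((3,3)))
    cs,h=cv2.findContours(m,cv2.RETR_CCOMP,cv2.CHAIN_APPROX_NONE)
    out=[]
    for c,hh in zip(cs,h[0]):
        A=cv2.contourArea(c)
        if 250<A<12000: out.append((int(A),int(hh[3]),c))
    return out
E
python3 - <<'E'
from h import *
import pickle
a,w=snap('wrist','w2.png'); pickle.dump((a,w),open('v1.pkl','wb'))
for A,p,c in quads(a):
    r=cv2.minAreaRect(c); print(A,p,np.round(r[0]),np.round(r[1]),round(r[2],1),cv2.approxPolyDP(c,5,True).reshape(-1,2).tolist())
E
```

```text
761 -1 [ 94. 372.] [22. 51.] 78.2 [[120, 374], [114, 359], [84, 367], [70, 383]]
562 -1 [162. 202.] [25. 27.] 90.0 [[153, 190], [150, 209], [170, 213], [173, 195]]
1107 -1 [505. 191.] [37. 58.] 42.0 [[511, 158], [473, 202], [509, 214]]
1964 -1 [290. 192.] [29. 98.] 39.8 [[314, 148], [251, 217], [252, 224], [267, 232], [297, 207], [296, 198], [285, 200], [280, 191], [290, 184], [300, 193], [327, 160]]
5150 -1 [241. 145.] [62. 88.] 45.0 [[252, 94], [190, 152], [228, 194], [290, 140]]
1635 14 [240. 146.] [31. 55.] 45.0 [[249, 116], [269, 139], [231, 175], [211, 153]]
1280 -1 [148.  86.] [41. 39.] 90.0 [[140, 65], [130, 75], [130, 92], [139, 103], [155, 106], [167, 95], [167, 80], [158, 68]]
2073 -1 [179. 107.] [ 24. 108.] 34.0 [[204, 58], [169, 100], [145, 145], [156, 156], [217, 72]]
1965 -1 [289. 112.] [197.  12.] 39.8 [[215, 48], [215, 58], [365, 175], [328, 137]]
```

Call:
arm_command([
  {"dr": [0,0,0.15],"offset": [0,0,0],"hand": 1},
  {"dr": [0,0,0.15],"offset": [0,0,0],"hand": 1},
  {"dr": [0,0,0.15],"offset": [0,0,0],"hand": 1},
  {"dr": [0,0,0.15],"offset": [0,0,0],"hand": 1},
  {"dr": [0,0,0.15],"offset": [0,0,0],"hand": 1},
  {"dr": [0,0,0.15],"offset": [0,0,0],"hand": 1},
  {"dr": [0,0,0],"offset": [0,0,0],"hand": 1},
  {"dr": [0,0,0],"offset": [0,0,0],"hand": 1},
])

```text
time_s: 2.6
eef_pos: [510.6, -72.7, 191.8]
ee_rot: [0.0, 0.984, -0.178, -0.0]
force: [0.5, -0.3, 0.3]
grip_width: 1.001
grip_force: 0.0
```

```bash
python3 - <<'E'
from h import *
import pickle
a,w=snap('wrist','w3.png'); pickle.dump((a,w),open('v2.pkl','wb'))
for A,p,c in quads(a):
    r=cv2.minAreaRect(c); print(A,p,np.round(r[0]),np.round(r[1]),round(r[2],1),cv2.approxPolyDP(c,5,True).reshape(-1,2).tolist())
E
```

```text
457 -1 [ 10. 317.] [38. 20.] 90.0 [[0, 298], [1, 336], [20, 313]]
490 -1 [208. 246.] [24. 26.] 90.0 [[200, 236], [197, 253], [218, 255], [220, 241]]
984 -1 [129. 170.] [35. 36.] 90.0 [[117, 155], [111, 164], [115, 180], [129, 188], [141, 185], [144, 162], [131, 153]]
1680 -1 [161. 167.] [101.  21.] 82.6 [[147, 118], [161, 216], [176, 216], [165, 119]]
4881 -1 [227. 158.] [62. 84.] 7.1 [[203, 113], [197, 196], [252, 202], [262, 121]]
1563 13 [228. 159.] [31. 54.] 5.7 [[217, 131], [246, 136], [238, 187], [212, 183]]
2106 -1 [294. 162.] [100.  25.] 90.0 [[283, 113], [283, 211], [305, 211], [306, 162], [293, 173], [287, 162], [294, 156], [305, 160], [307, 112]]
2018 -1 [252. 100.] [ 11. 199.] 87.7 [[351, 95], [170, 98], [152, 104], [179, 109], [350, 101]]
867 -1 [494.  17.] [34. 33.] 90.0 [[484, 0], [479, 34], [511, 23], [511, 0]]
```

View pics/w3.png

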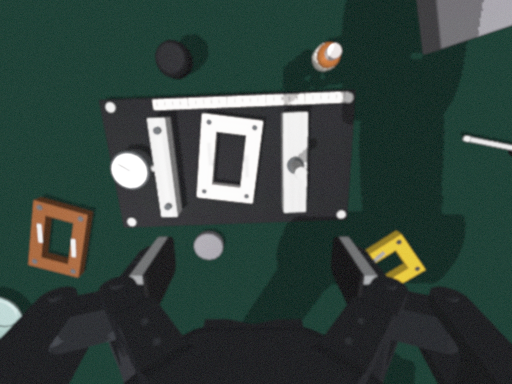

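The second wrist view has the gauge nearly upright: bar (161,167), carrier (228,158), jaw (294,162) with the post at about (295,165). The scale strip lies flat along the far edge. The carrier is a few degrees askew.

```bash
cat >> h.py <<'E'
def tri(pairs):
    A=np.zeros((3,3));b=np.zeros(3)
    for ci,p in pairs:
        c,d=ray(ci,[p]); d=d[0]/np.linalg.norm(d[0]); P=np.eye(3)-np.outer(d,d); A+=P;b+=P@c
    return np.linalg.solve(A,b)
E
python3 - <<'E'
from h import *
import pickle
a,w1=pickle.load(open('v1.pkl','rb'));a,w2=pickle.load(open('v2.pkl','rb'))
t=ctrl.camera_info('top');sd=ctrl.camera_info('side')
for n,p,q in [('carr',(240.2,145.7),(228.2,159)),('outer',(240.5,145),(228.5,158)),('bar',(180.5,107),(161.5,167)),('jaw',(290,190),(294.5,162)),('dial',(148.5,86),(128.5,170.5))]:
    print(n,tri([(w1,p),(w2,q)]).round(1))
for n,p,z in [('screws',[[110,107],[132,222],[341,214],[348,97]],12),('barface',[[165,119],[176,216]],36),('barback',[[147,118],[161,216]],36),('hole',[[217,131],[246,136],[238,187],[212,183]],26),('outer',[[203,113],[262,121],[252,202],[197,196]],26),('jaw',[[283,113],[283,211],[305,211],[307,112]],36)]:
    P=onz(w2,p,z)[:,:2]; print(n,P.round(1).tolist(),P.mean(0).round(1), np.degrees(np.arctan2(*(P[1]-P[0])[::-1])).round(1))
s=ctrl.sense();q=s['ee_rot'];print(s['eef_pos'],'phi',np.degrees(2*np.arctan2(q[2],q[1])))
E
```

```text
carr [531.9 -46.6  29.9]
outer [532.2 -46.7  24.7]
bar [553.   35.1  40.2]
jaw [ 502.4 -124.6   47.4]
dial [563.4  75.5  42.2]
screws [[645.8, 73.5], [492.4, 123.4], [397.1, -167.2], [550.1, -217.4]] [521.4 -47. ] 162.0
barface [[605.7, 6.2], [485.1, 48.4]] [545.4  27.3] 160.7
barback [[614.4, 26.2], [492.3, 67.5]] [553.4  46.9] 161.3
hole [[569.9, -46.2], [551.1, -78.5], [491.3, -44.0], [508.8, -13.2]] [530.3 -45.5] -120.2
outer [[596.4, -38.3], [561.4, -104.1], [464.5, -54.2], [499.0, 13.2]] [530.3 -45.9] -118.0
jaw [[561.9, -131.0], [441.0, -90.3], [430.5, -118.2], [552.8, -158.6]] [ 496.5 -124.5] 161.4
[510.66560279 -72.64473265 191.85806921] phi -20.5360122466186
```

Call:
arm_command([
  {"dr": [0,0,0],"offset": [0.019,0.224,0],"hand": 1},
  {"dr": [0,0,0],"offset": [0.019,0.224,0],"hand": 1},
  {"dr": [0,0,-0.045],"offset": [0,0,0.2],"hand": 0},
  {"dr": [0,0,0],"offset": [0,0,0.25],"hand": 0},
  {"dr": [0,0,0],"offset": [0,0,0.25],"hand": 0},
  {"dr": [0,0,0],"offset": [0,0,0.25],"hand": 0},
  {"dr": [0,0,0],"offset": [0,0,0.2],"hand": 0},
  {"dr": [0,0,0],"offset": [0,0,0.083],"hand": 0},
])

```text
time_s: 3.45
eef_pos: [495.0, -123.9, 42.0]
ee_rot: [-0.001, 0.987, -0.161, -0.002]
force: [0.1, -0.2, 0.1]
grip_width: 0.496
grip_force: 0.0
```

Call:
arm_command([
  {"dr": [0,0,0],"offset": [0,0,0],"hand": -1},
  {"dr": [0,0,0],"offset": [0,0,0],"hand": -1},
  {"dr": [0,0,0],"offset": [0,0,0],"hand": -1},
  {"dr": [0,0,0],"offset": [0,0,0],"hand": -1},
  {"dr": [0,0,0],"offset": [0,0,0],"hand": -1},
  {"dr": [0,0,0],"offset": [0,0,0],"hand": -1},
], grip_force=40)

```text
time_s: 4.05
eef_pos: [496.2, -124.3, 44.3]
ee_rot: [0.0, 0.987, -0.162, 0.0]
force: [0.5, -0.9, 0.3]
grip_width: -0.005
grip_force: 0.0
```

```bash
python3 - <<'E'
from h import *
snap('side','s1.png');s=ctrl.sense();im=cv2.imread('pics/s1.png')[90:250,160:360];cv2.imwrite('pics/s1c.png',cv2.resize(im,None,fx=4,fy=3.6,interpolation=cv2.INTER_CUBIC))
E
```

```text
(no output)
```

View pics/s1c.png

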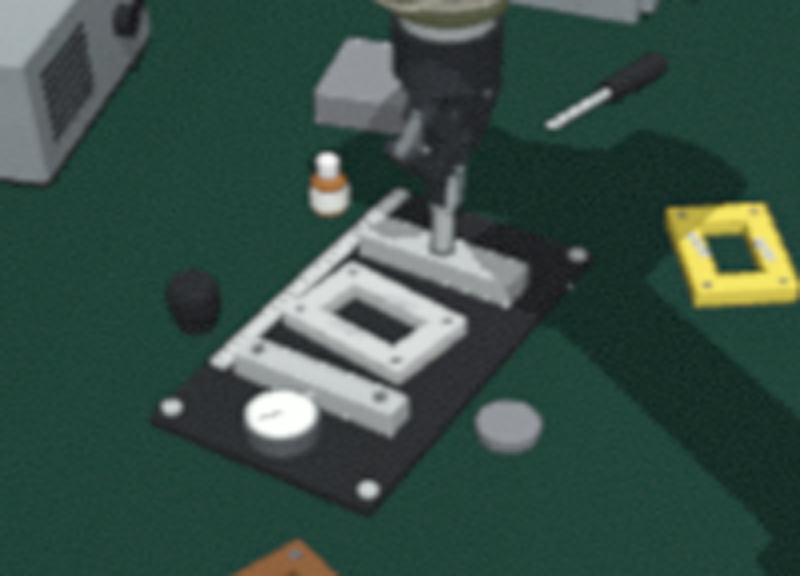

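The side crop shows the shut fingers just behind and beside the post. Its base is at crop (442,248), so the pinch missed.

```bash
python3 - <<'E'
from h import *
sd=ctrl.camera_info('side');t=ctrl.camera_info('top')
print('base side',onz(sd,[[270.5,158.5]],36),'tcp px',proj(sd,[[496.2,-124.3,44],[496.2,-124.3,63]]))
s0=cv2.imread('pics/side0.png')[125:185,240:300];t0=cv2.imread('pics/top0.png')[165:235,265:335];w=cv2.imread('pics/w3.png')[110:220,260:335]
r=lambda i:cv2.resize(i,(260,380),interpolation=cv2.INTER_CUBIC)
cv2.imwrite('pics/tri.png',np.hstack([r(s0),r(t0),r(w)]))
E
```

```text
base side [[ 496.81352877 -127.63689453   36.        ]] tcp px [[270.51585647 157.19611021]
 [270.61415561 152.28423806]]
```

View pics/tri.png

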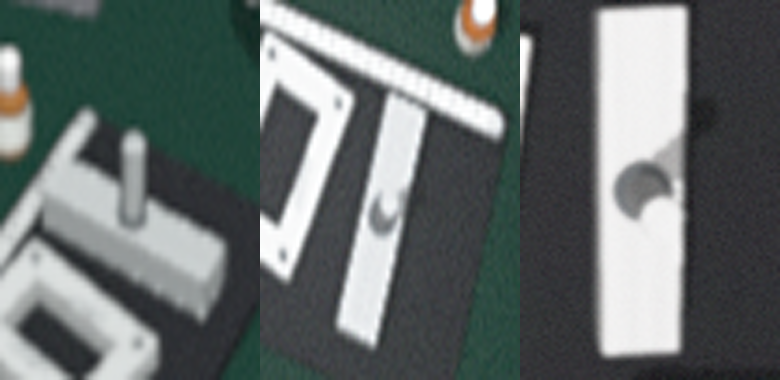

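The composite confirms the post stands at the jaw's middle in all three original views. I'll compare that with the current wrist and side views.

```bash
python3 - <<'E'
from h import *
a,w=snap('wrist','w4.png');b=cv2.imread('pics/s1.png')[120:175,240:300]
print(proj(w,[[496.2,-124.3,44.3],[496.8,-127,80],[496.8,-127,36]]).round())
t,_=snap('top','t2.png')
T=cv2.cvtColor(t,cv2.COLOR_RGB2BGR)[160:240,260:340]
A=cv2.cvtColor(a,cv2.COLOR_RGB2BGR)
cv2.imwrite('pics/c4.png',np.hstack([cv2.resize(A,(512,384)),np.vstack([cv2.resize(b,(240,192),interpolation=3),cv2.resize(T,(240,192))])]))
E
```

```text
[[253. 214.]
 [257. 234.]
 [256. 208.]]
```

View pics/c4.png

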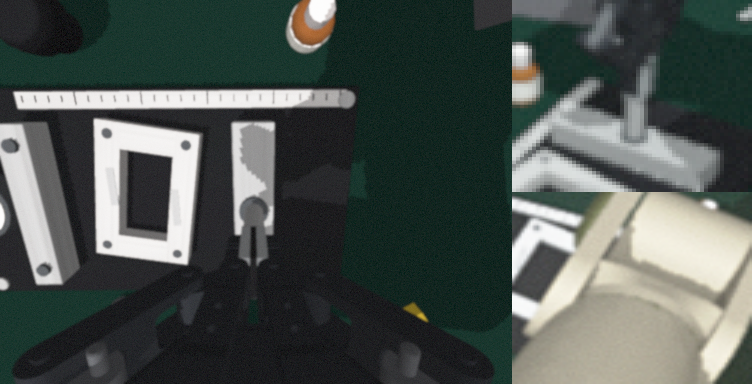

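The wrist picture shows the post's top disc at about (254,211), just ahead of the shut fingers along tool +x. So the pinch was short in x.

```bash
python3 - <<'E'
from h import *
import pickle
a,w1=pickle.load(open('v1.pkl','rb'));a,w2=pickle.load(open('v2.pkl','rb'));w=ctrl.camera_info('wrist')
print(onz(w,[[254,211]],80),onz(w2,[[295.5,165]],80),onz(w1,[[290,195]],80),tri([(w2,(295.5,165)),(w,(254,211))]))
im=cv2.cvtColor(cv2.imread('pics/w4.png'),cv2.COLOR_BGR2RGB)
for A,p,c in quads(im):
    r=cv2.minAreaRect(c); print(A,p,np.round(r[0]),np.round(r[1]),round(r[2],1))
    if A>4000 or p>-1:
        P=onz(w,cv2.approxPolyDP(c,6,True).reshape(-1,2),26)[:,:2]; print(P.round(1).tolist(),P.mean(0))
    
E
```

```text
[[ 511.51035251 -130.16893965   80.        ]] [[ 506.41492952 -122.02677028   80.        ]] [[ 504.72467287 -119.0626384    80.        ]] [ 496.26878375 -125.26371439   39.3963557 ]
4063 -1 [ 27. 204.] [169.  29.] 75.7
[[614.4, 29.2], [602.6, 37.2], [603.8, 27.0], [596.7, 24.0], [592.9, 31.6], [600.7, 38.4], [489.4, 77.4], [481.5, 57.4], [608.7, 14.5]] [576.7510093   37.41790645]
1669 -1 [253. 178.] [112.  42.] 90.0
4347 8 [143. 195.] [54. 89.] 3.7
[[570.3, -44.7], [552.4, -79.0], [489.7, -45.2], [509.6, -12.0]] [530.48879599 -45.23873049]
5196 -1 [176.  99.] [ 18. 324.] 89.6
[[548.8, -206.2], [558.0, -208.3], [560.4, -201.0], [554.2, -198.7], [560.9, -199.7], [563.4, -192.4], [557.4, -189.3], [564.4, -191.2], [630.0, 7.2], [619.8, 10.6]] [ 571.71764594 -156.89000309]
254 -1 [298.  39.] [40. 19.] 42.8
618 -1 [320.  14.] [28. 29.] 90.0
```

```bash
python3 - <<'E'
from h import *
import pickle
a,w2=pickle.load(open('v2.pkl','rb'))
s=ctrl.sense();print(s['grip_width'],s['grip_force'],s['force'],s['eef_pos'])
print(onz(w2,[[299,177]],80), 'w2 of base/top',proj(w2,[[496.5,-125,36],[496.5,-125,80]]).round())
w=ctrl.camera_info('wrist')
ph=np.radians(-18.5)
for d in (0,10,15,20): 
  p=np.array([496.2+d*np.cos(ph),-124.3+d*np.sin(ph)]); print(d,proj(w,[[*p,36],[*p,80]]).round().tolist())
im=cv2.imread('pics/w4.png')[180:290,200:310];cv2.imwrite('pics/c5.png',cv2.resize(im,(600,600),interpolation=cv2.INTER_CUBIC))
E
```

```text
0.0028790669267048457 0.0 [ 0.55790481  0.20330113 -0.2213271 ] [ 496.08424431 -124.25888935   44.00890735]
[[ 491.86051408 -121.50269542   80.        ]] w2 of base/top [[295. 164.]
 [301. 172.]]
0 [[253.0, 210.0], [253.0, 236.0]]
10 [[253.0, 197.0], [253.0, 221.0]]
15 [[253.0, 191.0], [253.0, 213.0]]
20 [[253.0, 185.0], [253.0, 205.0]]
```

View pics/c5.png

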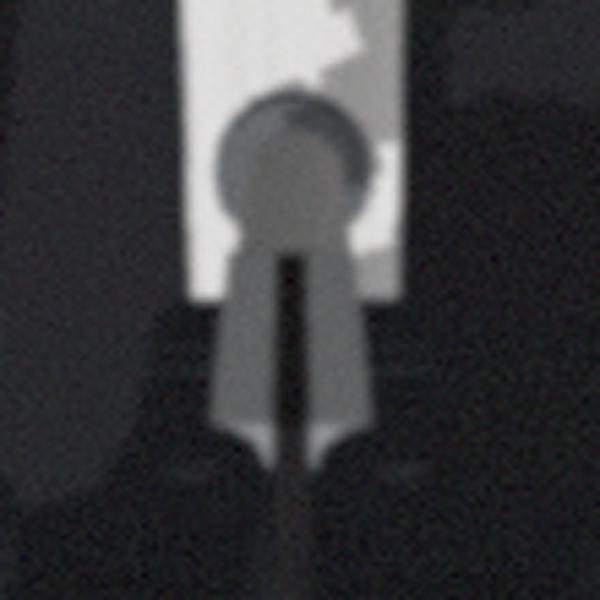

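The enlarged crop shows the finger tips ending at about row 226. The post's base collar lies beyond them, so the tips seem to stand higher than the TCP reading says. I'll check that by projecting the tips in both wrist views.

```bash
python3 - <<'E'
from h import *
import pickle
from scipy.spatial.transform import Rotation as Ro
a,w2=pickle.load(open('v2.pkl','rb'));w=ctrl.camera_info('wrist')
s=ctrl.sense();q=s['ee_rot'];T=Ro.from_quat([*q[1:],q[0]]).as_matrix();p=np.array(s['eef_pos'])
for zb in (0,10,20,30,40):
  f=lambda l:proj(w,[p+T@np.array(v,float) for v in l]).round().tolist()
  print(zb,'shut front edge',f([(11,0,-zb),(11,7,-zb)]),'open pad front',f([(11,-42.5,-zb),(11,42.5,-zb),(-11,42.5,-zb)]))
print('side', proj(ctrl.camera_info('side'),[p+T@np.array([0,0,-z]) for z in (0,15,30,45,75)]).round(1).tolist())
# bright open-finger pixels in w3: bounding of pad area
g=cv2.cvtColor(a,cv2.COLOR_RGB2GRAY)
print(g[225:265:5,130:182:4])
E
```

```text
0 shut front edge [[253.0, 200.0], [263.0, 200.0]] open pad front [[194.0, 200.0], [312.0, 200.0], [310.0, 228.0]]
10 shut front edge [[253.0, 205.0], [263.0, 205.0]] open pad front [[191.0, 205.0], [315.0, 205.0], [313.0, 234.0]]
20 shut front edge [[253.0, 210.0], [264.0, 210.0]] open pad front [[187.0, 210.0], [318.0, 210.0], [316.0, 240.0]]
30 shut front edge [[253.0, 216.0], [264.0, 216.0]] open pad front [[183.0, 216.0], [322.0, 216.0], [320.0, 248.0]]
40 shut front edge [[253.0, 222.0], [265.0, 222.0]] open pad front [[179.0, 222.0], [327.0, 222.0], [324.0, 256.0]]
side [[270.6, 157.2], [270.6, 153.3], [270.7, 149.4], [270.8, 145.4], [271.0, 137.2]]
[[196 171  59  56  59  59  59  56  56  50  52  50  53]
 [ 55  54  53  52  55  57  53  59  55  56  53  52  54]
 [ 57  52  51  53  54  55  55  60  62  57  52  55  56]
 [ 59  54  55  54  57  53  67 115 120  59  32  51  54]
 [ 49  55  55  51  52  61 114 115  77  28  34  46  57]
 [ 56  53  46  35  46 114 117  93  27  25  30  36  58]
 [ 49  61  34  37 115 118 103  33  32  28  27  35  52]
 [ 51  36  44 112 118 112  27  28  30  31  25  27  56]]
```

Everything fits real tips about 35–40 mm behind the nominal TCP: the side view ends them at the post's top, and the open tips project the same way. I'll test this carefully with the fingers half open, which straddle the jaw: lower 20 mm, then close.

Call:
arm_command([
  {"dr": [0,0,0],"offset": [0,0,0],"hand": 0},
  {"dr": [0,0,0],"offset": [0,0,0],"hand": 0},
  {"dr": [0,0,0],"offset": [0,0,0],"hand": 0},
  {"dr": [0,0,0],"offset": [0,0,0.04],"hand": 0},
  {"dr": [0,0,0],"offset": [0,0,0.04],"hand": 0},
  {"dr": [0,0,0],"offset": [0,0,0.04],"hand": 0},
  {"dr": [0,0,0],"offset": [0,0,0.045],"hand": 0},
])

```text
time_s: 4.9
eef_pos: [496.0, -124.2, 23.6]
ee_rot: [-0.0, 0.987, -0.163, -0.0]
force: [-1.3, 0.7, 0.1]
grip_width: 0.503
grip_force: 0.0
```

Call:
arm_command([
  {"dr": [0,0,0],"offset": [0,0,0],"hand": -1},
  {"dr": [0,0,0],"offset": [0,0,0],"hand": -1},
  {"dr": [0,0,0],"offset": [0,0,0],"hand": -1},
  {"dr": [0,0,0],"offset": [0,0,0],"hand": -1},
  {"dr": [0,0,0],"offset": [0,0,0],"hand": -1},
], grip_force=40)

```text
time_s: 5.4
eef_pos: [496.0, -124.3, 24.2]
ee_rot: [0.0, 0.987, -0.163, 0.0]
force: [-0.3, 0.5, -0.5]
grip_width: 0.141
grip_force: 39.0
```

The post is pinched (opening about 12 mm), so the tips really do sit about 40 mm behind the nominal TCP. Now I'll slide the jaw along gauge +y, which is tool -y.

Call:
arm_command([
  {"dr": [0,0,0],"offset": [0,-0.08,0],"hand": -1},
  {"dr": [0,0,0],"offset": [0,-0.08,0],"hand": -1},
  {"dr": [0,0,0],"offset": [0,-0.08,0],"hand": -1},
  {"dr": [0,0,0],"offset": [0,-0.08,0],"hand": -1},
  {"dr": [0,0,0],"offset": [0,-0.06,0],"hand": -1},
  {"dr": [0,0,0],"offset": [0,-0.04,0],"hand": -1},
  {"dr": [0,0,0],"offset": [0,-0.03,0],"hand": -1},
  {"dr": [0,0,0],"offset": [0,0,0],"hand": -1},
])

```text
time_s: 6.2
eef_pos: [513.3, -72.0, 24.2]
ee_rot: [-0.0, 0.987, -0.162, -0.0]
force: [-3.5, 3.3, 2.7]
grip_width: 0.144
grip_force: 39.5
```

Call:
arm_command([
  {"dr": [0,0,0],"offset": [0,-0.02,0],"hand": -1},
  {"dr": [0,0,0],"offset": [0,-0.02,0],"hand": -1},
  {"dr": [0,0,0],"offset": [0,0,0],"hand": -1},
])

```text
time_s: 6.5
eef_pos: [514.6, -68.2, 24.2]
ee_rot: [-0.0, 0.987, -0.162, -0.0]
force: [-5.0, -1.1, 3.6]
grip_width: 0.142
grip_force: 39.6
```

Call:
arm_command([
  {"dr": [0,0,0],"offset": [0,-0.015,0],"hand": -1},
  {"dr": [0,0,0],"offset": [0,-0.015,0],"hand": -1},
  {"dr": [0,0,0],"offset": [0,-0.01,0],"hand": -1},
  {"dr": [0,0,0],"offset": [0,0,0],"hand": -1},
])

```text
time_s: 6.9
eef_pos: [516.0, -63.8, 24.2]
ee_rot: [0.0, 0.987, -0.162, -0.001]
force: [-4.6, -1.2, 3.7]
grip_width: 0.142
grip_force: 39.6
```

```bash
python3 - <<'E'
from h import *
a,w=snap('wrist','w6.png');s=ctrl.sense();print(s['eef_pos'],s['force'])
for A,p,c in quads(a):
    if A>1000:
        P=onz(w,cv2.approxPolyDP(c,6,True).reshape(-1,2),26)[:,:2]; r=cv2.minAreaRect(c); print(A,p,np.round(r[0]),np.round(r[1]),round(r[2],1),P.round(0).tolist())
cv2.imwrite('pics/w6c.png',cv2.cvtColor(a,cv2.COLOR_RGB2BGR))
E
```

```text
[516.04032432 -63.77505124  24.16104481] [-6.03475067 -1.9091278   3.07359813]
2982 -1 [ 36. 219.] [70. 55.] 26.6 [[584.0, 96.0], [571.0, 108.0], [552.0, 107.0], [540.0, 93.0], [543.0, 74.0], [558.0, 63.0], [574.0, 66.0], [586.0, 84.0]]
5267 -1 [ 97. 210.] [179.  34.] 78.9 [[615.0, 32.0], [489.0, 75.0], [484.0, 68.0], [494.0, 50.0], [606.0, 13.0]]
5111 10 [179. 212.] [96. 58.] 86.2 [[573.0, -7.0], [560.0, -44.0], [494.0, -21.0], [507.0, 16.0]]
1067 -1 [406.  96.] [16. 71.] 90.0 [[565.0, -159.0], [550.0, -201.0], [560.0, -204.0], [562.0, -196.0], [556.0, -195.0], [562.0, -195.0], [574.0, -162.0]]
4885 -1 [225.  97.] [ 19. 285.] 89.6 [[631.0, 11.0], [620.0, 13.0], [565.0, -157.0], [571.0, -159.0], [576.0, -153.0], [570.0, -150.0], [577.0, -151.0], [579.0, -144.0], [573.0, -141.0], [580.0, -142.0], [582.0, -136.0], [576.0, -132.0], [583.0, -134.0]]
```

View pics/w6c.png

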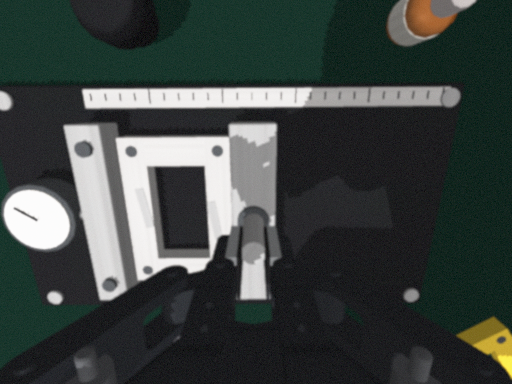

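The carrier is now parallel to the bar: its window is at (179,212) and the jaw at (252,210). It still looks 2–3 mm short of the bar, so I'll go on until the force rises.

Call:
arm_command([
  {"dr": [0,0,0],"offset": [0,-0.015,0],"hand": -1},
  {"dr": [0,0,0],"offset": [0,-0.01,0],"hand": -1},
  {"dr": [0,0,0],"offset": [0,0,0],"hand": -1},
])

```text
time_s: 7.25
eef_pos: [517.0, -60.9, 24.2]
ee_rot: [0.0, 0.987, -0.162, -0.001]
force: [-5.7, -1.1, 3.0]
grip_width: 0.144
grip_force: 39.6
```

Call:
arm_command([
  {"dr": [0,0,0],"offset": [0,-0.01,0],"hand": -1},
  {"dr": [0,0,0],"offset": [0,-0.01,0],"hand": -1},
  {"dr": [0,0,0],"offset": [0,0,0],"hand": -1},
])

```text
time_s: 7.55
eef_pos: [517.5, -59.5, 24.2]
ee_rot: [0.001, 0.987, -0.162, -0.001]
force: [-7.6, -6.4, 3.6]
grip_width: 0.139
grip_force: 39.7
```

Call:
arm_command([
  {"dr": [0,0,0],"offset": [0,-0.01,0],"hand": -1},
  {"dr": [0,0,0],"offset": [0,0,0],"hand": -1},
  {"dr": [0,0,0],"offset": [0,0,0],"hand": -1},
])

```text
time_s: 7.85
eef_pos: [517.5, -59.4, 24.2]
ee_rot: [0.002, 0.987, -0.162, -0.001]
force: [-10.3, -13.2, 2.5]
grip_width: 0.145
grip_force: 39.9
```

Call:
arm_command([
  {"dr": [0,0,0],"offset": [0,-0.01,0],"hand": -1},
  {"dr": [0,0,0],"offset": [0,0,0],"hand": -1},
  {"dr": [0,0,0],"offset": [0,0,0],"hand": -1},
])

```text
time_s: 8.15
eef_pos: [517.5, -59.4, 24.2]
ee_rot: [0.003, 0.987, -0.162, -0.002]
force: [-14.6, -20.0, 4.2]
grip_width: 0.143
grip_force: 40.1
```

The carrier is nipped across its width: position stalled with about 25 N of reaction. Next I'll open the jaw fully.

Call:
arm_command([
  {"dr": [0,0,0],"offset": [0,0.06,0],"hand": -1},
  {"dr": [0,0,0],"offset": [0,0.1,0],"hand": -1},
  {"dr": [0,0,0],"offset": [0,0.12,0],"hand": -1},
  {"dr": [0,0,0],"offset": [0,0.12,0],"hand": -1},
  {"dr": [0,0,0],"offset": [0,0.12,0],"hand": -1},
  {"dr": [0,0,0],"offset": [0,0.1,0],"hand": -1},
  {"dr": [0,0,0],"offset": [0,0.06,0],"hand": -1},
  {"dr": [0,0,0],"offset": [0,0,0],"hand": -1},
])

```text
time_s: 8.95
eef_pos: [492.5, -135.1, 24.2]
ee_rot: [0.001, 0.987, -0.163, -0.0]
force: [-3.5, -1.9, 2.6]
grip_width: 0.138
grip_force: 39.9
```

Call:
arm_command([
  {"dr": [0,0,0],"offset": [0,0.015,0],"hand": -1},
  {"dr": [0,0,0],"offset": [0,0.015,0],"hand": -1},
  {"dr": [0,0,0],"offset": [0,0.01,0],"hand": -1},
  {"dr": [0,0,0],"offset": [0,0,0],"hand": -1},
])

```text
time_s: 9.35
eef_pos: [491.4, -138.4, 24.2]
ee_rot: [-0.0, 0.987, -0.162, 0.0]
force: [-0.5, 2.7, 1.2]
grip_width: 0.144
grip_force: 39.9
```

Call:
arm_command([
  {"dr": [0,0,0],"offset": [0,0,0],"hand": -0.2},
  {"dr": [0,0,0],"offset": [0,0,0],"hand": -0.2},
  {"dr": [0,0,0],"offset": [0,0,0],"hand": -0.2},
  {"dr": [0,0,0],"offset": [0,0,-0.15],"hand": -0.2},
  {"dr": [0,0,0],"offset": [0,0,-0.25],"hand": -0.2},
  {"dr": [0,0,0],"offset": [0,0,-0.25],"hand": -0.2},
  {"dr": [0,0,0],"offset": [0,-0.25,0],"hand": -0.2},
  {"dr": [0,0,0],"offset": [0,0,0],"hand": -0.2},
])

```text
time_s: 10.15
eef_pos: [501.7, -108.4, 102.9]
ee_rot: [0.0, 0.987, -0.162, 0.001]
force: [-0.5, 0.6, -0.1]
grip_width: 0.406
grip_force: 0.0
```

```bash
cat >> h.py <<'E'
G=np.radians(-18.7); O=np.array([519,-54.])
def toG(P):
    d=np.atleast_2d(P)[:,:2]-O; return np.c_[d@[np.cos(G),np.sin(G)],d@[-np.sin(G),np.cos(G)]]
def look(f):
    s=ctrl.sense();a,w=snap('wrist',f);print(s['time_s'],'tcp',np.round(s['eef_pos'],1),'G',toG(s['eef_pos']).round(1),'phi',np.degrees(2*np.arctan2(s['ee_rot'][2],s['ee_rot'][1])).round(1))
    for A,p,c in quads(a):
        r=cv2.minAreaRect(c); ar=max(r[1])/min(r[1])
        q=cv2.boxPoints(r)
        if A>600:
            P=onz(w,q,26); g=toG(P); e=P[[1,2]]-P[[0,1]]; L=np.linalg.norm(e[:,:2],axis=1); k=L.argmax()
            print(A,'hole' if p>=0 else '',np.round(r[0]),'G',g.mean(0).round(1),'size',L.round(),'yawG',(np.degrees(np.arctan2(e[k,1],e[k,0]))-np.degrees(G)).round(1))
    return a,w
E
python3 -c "
from h import *
look('w7.png')"
```

```text
10.15 tcp [ 501.7 -108.4  102.9] G [[  1.  -57.1]] phi -18.6
1622  [ 51. 188.] G [ -3.1 144.7] size [46. 46.] yawG -142.4
8047  [147. 182.] G [ 0.2 47.4] size [ 77. 116.] yawG 180.5
2656 hole [149. 184.] G [ 0.4 46. ] size [40. 75.] yawG 181.0
3370  [285. 183.] G [ -1.4 -90.5] size [133.  30.] yawG -1.6
2833  [ 94. 184.] G [ -3.3 100.4] size [ 23. 137.] yawG 181.0
3250  [216. 101.] G [ 80.9 -24.4] size [ 12. 240.] yawG -89.9
```

Call:
arm_command([
  {"dr": [0,0,0],"offset": [-0.005,-0.3,0],"hand": -0.2},
  {"dr": [0,0,0],"offset": [0,-0.325,0],"hand": -0.2},
  {"dr": [0,0,0],"offset": [0,0,0],"hand": -0.2},
  {"dr": [0,0,0],"offset": [0,0,0.25],"hand": -0.2},
  {"dr": [0,0,0],"offset": [0,0,0.25],"hand": -0.2},
  {"dr": [0,0,0],"offset": [0,0,0.2],"hand": -0.2},
  {"dr": [0,0,0],"offset": [0,0,0.1],"hand": -0.2},
  {"dr": [0,0,0],"offset": [0,0,0],"hand": -0.2},
])

```text
time_s: 11.0
eef_pos: [523.4, -39.3, 4.8]
ee_rot: [-0.0, 0.987, -0.163, -0.001]
force: [0.8, 0.3, -0.3]
grip_width: 0.398
grip_force: 0.0
```

```bash
python3 - <<'E'
from h import *
s=ctrl.sense();print(s['eef_pos'],toG(s['eef_pos']),s['force'])
a=ctrl.capture('side');b=ctrl.capture('wrist')
cv2.imwrite('pics/c8.png',np.hstack([cv2.resize(b[...,::-1],(400,300)),cv2.resize(a[110:210,190:320,::-1],(400,300),interpolation=3)]))
E
```

```text
[523.38217508 -39.31642514   4.84248074] [[-0.55690358 15.31341528]] [ 0.77983499  0.29439417 -0.29369306]
```

View pics/c8.png

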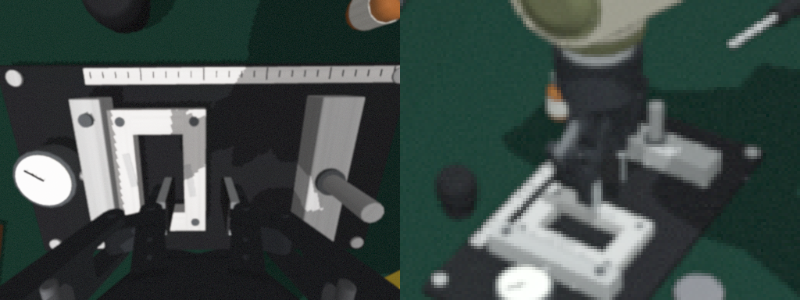

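The left panel shows the fingers straddling the carrier's near (-y) long rail, clear of bar and jaw. The right panel shows the tips still well above the carrier. I'll come down by feel.

Call:
arm_command([
  {"dr": [0,0,0],"offset": [0,-0.02,0.05],"hand": -0.2},
  {"dr": [0,0,0],"offset": [0,0,0.05],"hand": -0.2},
  {"dr": [0,0,0],"offset": [0,0,0.05],"hand": -0.2},
  {"dr": [0,0,0],"offset": [0,0,0.025],"hand": -0.2},
  {"dr": [0,0,0],"offset": [0,0,0],"hand": -0.2},
])

```text
time_s: 11.6
eef_pos: [524.9, -36.5, -15.3]
ee_rot: [-0.0, 0.987, -0.163, -0.0]
force: [0.1, 0.1, -0.5]
grip_width: 0.4
grip_force: 0.0
```

Call:
arm_command([
  {"dr": [0,0,0],"offset": [0,0,0.02],"hand": -0.2},
  {"dr": [0,0,0],"offset": [0,0,0.02],"hand": -0.2},
  {"dr": [0,0,0],"offset": [0,0,0],"hand": -0.2},
])

```text
time_s: 11.9
eef_pos: [525.0, -36.5, -19.9]
ee_rot: [-0.0, 0.987, -0.163, -0.0]
force: [-0.6, 1.0, 0.3]
grip_width: 0.397
grip_force: 0.0
```

Call:
arm_command([
  {"dr": [0,0,0],"offset": [0,0,0.02],"hand": -0.2},
  {"dr": [0,0,0],"offset": [0,0,0.02],"hand": -0.2},
  {"dr": [0,0,0],"offset": [0,0,0],"hand": -0.2},
])

```text
time_s: 12.2
eef_pos: [524.9, -36.5, -24.8]
ee_rot: [-0.0, 0.987, -0.163, -0.0]
force: [0.2, 0.5, -0.3]
grip_width: 0.4
grip_force: 0.0
```

Call:
arm_command([
  {"dr": [0,0,0],"offset": [0,0,0.02],"hand": -0.2},
  {"dr": [0,0,0],"offset": [0,0,0],"hand": -0.2},
])

```text
time_s: 12.4
eef_pos: [525.0, -36.5, -27.1]
ee_rot: [-0.0, 0.987, -0.163, -0.0]
force: [0.2, 0.1, 0.5]
grip_width: 0.399
grip_force: 0.0
```

Call:
arm_command([
  {"dr": [0,0,0],"offset": [0,0,0.02],"hand": -0.2},
  {"dr": [0,0,0],"offset": [0,0,0],"hand": -0.2},
])

```text
time_s: 12.6
eef_pos: [525.3, -36.6, -28.2]
ee_rot: [0.0, 0.987, -0.162, 0.0]
force: [-4.0, 0.2, 12.6]
grip_width: 0.396
grip_force: 6.5
```

Contact with the bed comes at nominal z ≈ -28, so the tips are about 40 mm off the nominal, as inferred. I'll raise slightly and close on the rail.

Call:
arm_command([
  {"dr": [0,0,0],"offset": [0,0,-0.035],"hand": -0.2},
  {"dr": [0,0,0],"offset": [0,0,0],"hand": -1},
  {"dr": [0,0,0],"offset": [0,0,0],"hand": -1},
  {"dr": [0,0,0],"offset": [0,0,0],"hand": -1},
  {"dr": [0,0,0],"offset": [0,0,0],"hand": -1},
  {"dr": [0,0,0],"offset": [0,0,0],"hand": -1},
], grip_force=40)

```text
time_s: 13.2
eef_pos: [525.4, -36.9, -24.6]
ee_rot: [0.0, 0.987, -0.162, 0.0]
force: [-1.2, -1.6, 6.4]
grip_width: 0.194
grip_force: 40.0
```

The rail is gripped. I'll drag the carrier 42 mm to mid-gap, then turn it 90° CCW about its own centre.

Call:
arm_command([
  {"dr": [0,0,0],"offset": [0,0.03,-0.004],"hand": -1},
  {"dr": [0,0,0],"offset": [0,0.08,0],"hand": -1},
  {"dr": [0,0,0],"offset": [0,0.08,0],"hand": -1},
  {"dr": [0,0,0],"offset": [0,0.08,0],"hand": -1},
  {"dr": [0,0,0],"offset": [0,0.06,0],"hand": -1},
  {"dr": [0,0,0],"offset": [0,0.02,0],"hand": -1},
  {"dr": [0,0,0],"offset": [0,0,0],"hand": -1},
])

```text
time_s: 13.9
eef_pos: [511.5, -77.1, -24.6]
ee_rot: [0.0, 0.987, -0.163, -0.0]
force: [-0.0, -1.7, 1.2]
grip_width: 0.199
grip_force: 39.4
```

```bash
python3 -c "
from h import *
look('w9.png');s=ctrl.sense();print(s['force'],s['grip_width'],s['joints'])"
```

```text
13.9 tcp [511.5 -77.1 -24.6] G [[  0.3 -24.3]] phi -18.7
5758  [ 14. 239.] G [ -1.9 105.6] size [ 21. 126.] yawG 180.4
11340  [239.  93.] G [ 80.7 -17.6] size [218.  12.] yawG -89.5
[-0.20748736 -1.62745247  1.47531644] 0.2019907012753256 [-3.75505478e-01  5.76845802e-01  1.74247140e+00 -9.68537577e-04
  8.22271751e-01  1.52259786e+00]
```

Call:
arm_command([
  {"dr": [0,0,-0.1333],"offset": [0.0253,-0.0013,0],"hand": -1},
  {"dr": [0,0,-0.1333],"offset": [0.0253,-0.0013,0],"hand": -1},
  {"dr": [0,0,-0.1333],"offset": [0.0253,-0.0013,0],"hand": -1},
  {"dr": [0,0,-0.1333],"offset": [0.0253,-0.0013,0],"hand": -1},
  {"dr": [0,0,-0.1333],"offset": [0.0253,-0.0013,0],"hand": -1},
  {"dr": [0,0,-0.1333],"offset": [0.0253,-0.0013,0],"hand": -1},
  {"dr": [0,0,-0.1333],"offset": [0.0253,-0.0013,0],"hand": -1},
  {"dr": [0,0,0],"offset": [0,0,0],"hand": -1},
])

```text
time_s: 14.75
eef_pos: [532.7, -75.3, -24.6]
ee_rot: [0.0, 0.979, 0.203, 0.0]
force: [-0.4, 1.0, 2.5]
grip_width: 0.199
grip_force: 39.5
```

Call:
arm_command([
  {"dr": [0,0,-0.1333],"offset": [0.0253,-0.0013,0],"hand": -1},
  {"dr": [0,0,-0.1333],"offset": [0.0253,-0.0013,0],"hand": -1},
  {"dr": [0,0,-0.1333],"offset": [0.0253,-0.0013,0],"hand": -1},
  {"dr": [0,0,-0.1333],"offset": [0.0253,-0.0013,0],"hand": -1},
  {"dr": [0,0,-0.1333],"offset": [0.0253,-0.0013,0],"hand": -1},
  {"dr": [0,0,-0.1333],"offset": [0.0253,-0.0013,0],"hand": -1},
  {"dr": [0,0,-0.1333],"offset": [0.0253,-0.0013,0],"hand": -1},
  {"dr": [0,0,-0.1333],"offset": [0.0253,-0.0013,0],"hand": -1},
])

```text
time_s: 15.55
eef_pos: [548.5, -58.0, -24.6]
ee_rot: [0.0, 0.812, 0.583, -0.0]
force: [0.7, -0.3, 2.4]
grip_width: 0.197
grip_force: 39.5
```

Call:
arm_command([
  {"dr": [0,0,0],"offset": [0,0,0],"hand": -1},
  {"dr": [0,0,0],"offset": [0,0,0],"hand": -1},
])

```text
time_s: 15.75
eef_pos: [548.4, -58.0, -24.6]
ee_rot: [-0.0, 0.814, 0.581, 0.0]
force: [0.4, 1.0, 2.0]
grip_width: 0.198
grip_force: 39.5
```

```bash
python3 -c "
from h import *
look('w10.png');s=ctrl.sense();print(s['force'],s['grip_width'],s['joints'])"
```

```text
15.75 tcp [548.4 -58.  -24.6] G [[29.1  5.6]] phi 71.0
4519  [349. 158.] G [76.7 50.2] size [107.  11.] yawG 90.3
707 hole [63. 70.] G [-56.9  97. ] size [12. 16.] yawG -22.5
[0.14876185 1.89588492 2.39768645] 0.19845326295637608 [-3.17987400e-01  6.32585023e-01  1.63567493e+00  3.33350722e-04
  8.73468190e-01  1.23064822e-02]
```

The carrier is turned, its centre at about gauge (0,5). Release it and rise.

Call:
arm_command([
  {"dr": [0,0,0],"offset": [0,0,0],"hand": -0.3},
  {"dr": [0,0,0],"offset": [0,0,0],"hand": -0.3},
  {"dr": [0,0,0],"offset": [0,0,0],"hand": -0.3},
  {"dr": [0,0,0],"offset": [0,0,-0.1],"hand": -0.3},
  {"dr": [0,0,0],"offset": [0,0,-0.25],"hand": -0.3},
  {"dr": [0,0,0],"offset": [0,0,-0.3],"hand": -0.3},
  {"dr": [0,0,0],"offset": [0,0,-0.3],"hand": -0.3},
  {"dr": [0,0,0],"offset": [0,0,-0.1],"hand": -0.3},
])

```text
time_s: 16.6
eef_pos: [550.1, -58.6, 105.9]
ee_rot: [0.003, 0.813, 0.583, 0.002]
force: [0.6, 0.4, -1.4]
grip_width: 0.356
grip_force: 0.0
```

Call:
arm_command([
  {"dr": [0,0,0.1667],"offset": [0,0,0],"hand": 0},
  {"dr": [0,0,0.1667],"offset": [0,0,0],"hand": 0},
  {"dr": [0,0,0.1667],"offset": [0,0,0],"hand": 0},
  {"dr": [0,0,0.1667],"offset": [0,0,0],"hand": 0},
  {"dr": [0,0,0.1667],"offset": [0,0,0],"hand": 0},
  {"dr": [0,0,0.1667],"offset": [0,0,0],"hand": 0},
])

```text
time_s: 17.2
eef_pos: [548.2, -58.1, 101.4]
ee_rot: [-0.0, 0.975, 0.224, -0.0]
force: [0.2, -0.3, -0.1]
grip_width: 0.495
grip_force: 0.0
```

Call:
arm_command([
  {"dr": [0,0,0.1667],"offset": [0,0,0],"hand": 0},
  {"dr": [0,0,0.1667],"offset": [0,0,0],"hand": 0},
  {"dr": [0,0,0.1667],"offset": [0,0,0],"hand": 0},
  {"dr": [0,0,0.1667],"offset": [0,0,0],"hand": 0},
  {"dr": [0,0,0.1667],"offset": [0,0,0],"hand": 0},
  {"dr": [0,0,0.1667],"offset": [0,0,0],"hand": 0},
  {"dr": [0,0,0],"offset": [0,0,0],"hand": 0},
])

```text
time_s: 17.9
eef_pos: [548.3, -58.1, 101.4]
ee_rot: [-0.0, 0.987, -0.164, -0.0]
force: [0.6, -0.5, 0.0]
grip_width: 0.5
grip_force: 0.0
```

```bash
python3 -c "
from h import *
look('w11.png')"
```

```text
17.9 tcp [548.3 -58.1 101.4] G [[29.1  5.5]] phi -18.8
1514  [118. 215.] G [ -3.6 145. ] size [46. 47.] yawG 173.2
6947  [252. 211.] G [0.1 6.7] size [110.  78.] yawG -89.9
2389 hole [252. 212.] G [0.2 6.8] size [40. 70.] yawG -89.9
2456  [160. 212.] G [ -4.2 101.1] size [ 25. 135.] yawG 180.6
3086  [354. 210.] G [ -2.2 -98.7] size [133.  42.] yawG 0.6
3020  [280. 131.] G [ 82.8 -19.9] size [241.  13.] yawG -89.3
```

The carrier sits at gauge (0,7), turned exactly a quarter turn. Next the post again.

Call:
arm_command([
  {"dr": [0,0,0],"offset": [-0.0795,0.262,0],"hand": 0},
  {"dr": [0,0,0],"offset": [-0.079,0.262,0],"hand": 0},
  {"dr": [0,0,0],"offset": [-0.079,0.263,0],"hand": 0},
  {"dr": [0,0,0],"offset": [0,0,0],"hand": 0},
  {"dr": [0,0,0],"offset": [0,0,0.2],"hand": 0},
  {"dr": [0,0,0],"offset": [0,0,0.25],"hand": 0},
  {"dr": [0,0,0],"offset": [0,0,0.195],"hand": 0},
  {"dr": [0,0,0],"offset": [0,0,0],"hand": 0},
])

```text
time_s: 18.75
eef_pos: [489.7, -137.1, 21.6]
ee_rot: [-0.001, 0.987, -0.162, -0.003]
force: [-0.1, 0.9, 1.3]
grip_width: 0.502
grip_force: 0.0
```

Call:
arm_command([
  {"dr": [0,0,0],"offset": [0,0,0],"hand": -1},
  {"dr": [0,0,0],"offset": [0,0,0],"hand": -1},
  {"dr": [0,0,0],"offset": [0,0,0],"hand": -1},
  {"dr": [0,0,0],"offset": [0,0,0],"hand": -1},
  {"dr": [0,0,0],"offset": [0,0,0],"hand": -1},
])

```text
time_s: 19.25
eef_pos: [492.1, -138.6, 25.5]
ee_rot: [0.0, 0.987, -0.163, 0.001]
force: [-0.5, 2.6, 6.4]
grip_width: 0.141
grip_force: 39.3
```

Call:
arm_command([
  {"dr": [0,0,0],"offset": [0,-0.06,0],"hand": -1},
  {"dr": [0,0,0],"offset": [0,-0.06,0],"hand": -1},
  {"dr": [0,0,0],"offset": [0,-0.05,0],"hand": -1},
  {"dr": [0,0,0],"offset": [0,-0.04,0],"hand": -1},
  {"dr": [0,0,0],"offset": [0,-0.04,0],"hand": -1},
  {"dr": [0,0,0],"offset": [0,-0.04,0],"hand": -1},
  {"dr": [0,0,0],"offset": [0,-0.04,0],"hand": -1},
  {"dr": [0,0,0],"offset": [0,-0.03,0],"hand": -1},
])

```text
time_s: 20.05
eef_pos: [505.4, -98.3, 25.5]
ee_rot: [0.001, 0.987, -0.163, 0.001]
force: [-4.6, -3.7, 7.3]
grip_width: 0.144
grip_force: 39.5
```

Call:
arm_command([
  {"dr": [0,0,0],"offset": [0,-0.015,0],"hand": -1},
  {"dr": [0,0,0],"offset": [0,-0.015,0],"hand": -1},
  {"dr": [0,0,0],"offset": [0,0,0],"hand": -1},
])

```text
time_s: 20.35
eef_pos: [506.6, -94.8, 25.5]
ee_rot: [0.001, 0.987, -0.163, 0.001]
force: [-3.9, -0.4, 8.7]
grip_width: 0.141
grip_force: 39.5
```

Call:
arm_command([
  {"dr": [0,0,0],"offset": [0,-0.01,0],"hand": -1},
  {"dr": [0,0,0],"offset": [0,-0.01,0],"hand": -1},
  {"dr": [0,0,0],"offset": [0,0,0],"hand": -1},
])

```text
time_s: 20.65
eef_pos: [507.3, -92.6, 25.5]
ee_rot: [0.001, 0.987, -0.163, 0.001]
force: [-4.0, -2.7, 8.4]
grip_width: 0.142
grip_force: 39.5
```

Call:
arm_command([
  {"dr": [0,0,0],"offset": [0,-0.01,0],"hand": -1},
  {"dr": [0,0,0],"offset": [0,-0.01,0],"hand": -1},
  {"dr": [0,0,0],"offset": [0,0,0],"hand": -1},
])

```text
time_s: 20.95
eef_pos: [507.5, -92.0, 25.5]
ee_rot: [0.002, 0.987, -0.162, 0.0]
force: [-8.8, -13.0, 7.9]
grip_width: 0.139
grip_force: 39.7
```

Call:
arm_command([
  {"dr": [0,0,0],"offset": [0,-0.01,0],"hand": -1},
  {"dr": [0,0,0],"offset": [0,0,0],"hand": -1},
])

```text
time_s: 21.15
eef_pos: [507.5, -92.0, 25.5]
ee_rot: [0.003, 0.987, -0.162, -0.0]
force: [-11.9, -20.8, 8.9]
grip_width: 0.138
grip_force: 39.9
```

Call:
arm_command([
  {"dr": [0,0,0],"offset": [0,-0.01,0],"hand": -1},
  {"dr": [0,0,0],"offset": [0,0,0],"hand": -1},
  {"dr": [0,0,0],"offset": [0,0,0],"hand": -1},
])

```text
time_s: 21.45
eef_pos: [507.5, -92.0, 25.5]
ee_rot: [0.004, 0.987, -0.162, -0.0]
force: [-15.8, -25.9, 8.6]
grip_width: 0.142
grip_force: 40.1
```

It is nipped lengthwise (stalled at joint ≈ 0.050, about 30 N). Open the fingers and rise clear.

Call:
arm_command([
  {"dr": [0,0,0],"offset": [0,0,0],"hand": 0},
  {"dr": [0,0,0],"offset": [0,0,0],"hand": 0},
  {"dr": [0,0,0],"offset": [0,0,0],"hand": 0},
  {"dr": [0,0,0],"offset": [0,0,0],"hand": 0},
  {"dr": [0,0,0],"offset": [0,0,-0.1],"hand": 0},
  {"dr": [0,0,0],"offset": [0,0,-0.25],"hand": 0},
  {"dr": [0,0,0],"offset": [0,0,-0.3],"hand": 0},
  {"dr": [0,0,0],"offset": [0,0,-0.2],"hand": 0},
])

```text
time_s: 22.25
eef_pos: [509.2, -87.3, 129.2]
ee_rot: [0.0, 0.987, -0.163, 0.001]
force: [-0.5, -0.1, -0.1]
grip_width: 0.498
grip_force: 0.0
```

Call:
arm_command([
  {"dr": [0,0,0],"offset": [0,0,-0.2],"hand": 0},
  {"dr": [0,0,0],"offset": [0,0,0],"hand": 0},
  {"dr": [0,0,0],"offset": [0,0,0],"hand": 0},
])

```text
time_s: 22.55
eef_pos: [508.5, -87.2, 150.4]
ee_rot: [0.0, 0.987, -0.163, 0.0]
force: [0.3, 1.2, -0.5]
grip_width: 0.501
grip_force: 0.0
```

```bash
python3 -c "
from h import *
a,w=look('w12.png')
# dark-gap check: gaps bar/carrier and carrier/jaw along gauge y at x=+-25, z=26/36
g=cv2.cvtColor(a,cv2.COLOR_RGB2GRAY)
c,s=np.cos(G),np.sin(G)
for x in (-28,0,28):
  ys=np.arange(-50,100,3.); P=[[*(O+np.array([x*c-y*s,x*s+y*c])),26] for y in ys]
  print(x,[(int(y),int(g[int(v),int(u)])) for y,(u,v) in zip(ys,proj(w,P)) if y<-10 or y>65])
"
```

```text
22.55 tcp [508.5 -87.2 150.4] G [[  0.7 -34.8]] phi -18.7
1228  [100. 176.] G [ -3.1 144.9] size [46. 48.] yawG 171.7
2127  [137. 174.] G [ -3.4 101.1] size [ 25. 136.] yawG 180.4
8777  [210. 172.] G [-2.  16.1] size [136. 134.] yawG -90.0
1905 hole [198. 175.] G [-1.1 30.2] size [39. 70.] yawG -90.0
2459  [241. 102.] G [ 80.6 -22. ] size [241.  13.] yawG -89.6
-28 [(-50, 236), (-47, 236), (-44, 238), (-41, 239), (-38, 236), (-35, 239), (-32, 239), (-29, 240), (-26, 236), (-23, 248), (-20, 241), (-17, 206), (-14, 233), (-11, 250), (67, 252), (70, 252), (73, 245), (76, 239), (79, 246), (82, 184), (85, 137), (88, 198), (91, 237), (94, 239), (97, 245)]
0 [(-50, 89), (-47, 92), (-44, 119), (-41, 113), (-38, 111), (-35, 115), (-32, 120), (-29, 230), (-26, 237), (-23, 251), (-20, 252), (-17, 252), (-14, 252), (-11, 251), (67, 251), (70, 253), (73, 253), (76, 253), (79, 248), (82, 204), (85, 128), (88, 160), (91, 236), (94, 237), (97, 245)]
28 [(-50, 239), (-47, 238), (-44, 239), (-41, 240), (-38, 239), (-35, 239), (-32, 240), (-29, 240), (-26, 238), (-23, 251), (-20, 200), (-17, 123), (-14, 153), (-11, 251), (67, 252), (70, 252), (73, 174), (76, 125), (79, 192), (82, 210), (85, 126), (88, 157), (91, 237), (94, 237), (97, 243)]
```

```bash
python3 -c "
from h import *
print(ctrl.finish_job())"
```

```text
the job is handed in; nothing more can be done
None
```

The carrier was nipped squarely across its width, then turned a quarter turn and left nipped along its length, end flush on the bar and about 1 mm off mid-bar; the arm is clear and the job was handed in at about 22.6 s.

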